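# Hang the cleat bin on the raked tool rack and put the spanner away in it

### The arm

A 6-joint arm with a two-finger parallel gripper is mounted at the origin on the work surface. World frame = base frame: x ahead of the robot, y to its left, z up, the work surface at z = 0. Lengths are in m, angles in rad, forces in N, time in s.
With the tool pointing down it reaches from about 0.35 to 0.775 m from the base axis. Payload 7.3 kg.
Tool frame: the origin (TCP) lies at the very end of the fingers, on their centre line; the grasp point (between the pads) lies 19 mm behind it (pinch_z is the distance from the TCP to the grasp point, in m); z points along the fingers, y is the line along which they close (so a half turn about z gives the same grasp; the last joint's range is limited). The gripper opens to 92 mm and grips with 3 to 60 N. Pads are 19 mm wide; open, the fingers measure 130 mm over their backs; the gripper's body (75 mm by 190 mm) begins 47 mm behind the grasp point.
Start: joints at [-1.312, 0.342, 1.524, -0, 1.275, -0.146], TCP at [0.207, -0.483, 0.227] pointing down, gripper open.
Joint ranges: [-2.53, 2.53], [-0.77, 2.02], [0.04, 2.7], [-1, 4.14], [0.28, 2.66], [-3.11, 3.11]. Speed limits (rad/s): [2.57, 2.57, 3.14, 3.14, 3.14, 3.14].

### API

Orientations are given as [roll, pitch, yaw] about the fixed x, y, z axes, in that order (R = Rz(yaw) Ry(pitch) Rx(roll)).
In Python, from cell import * gives the robot as it stands.
- The arm moves only by the tool arm_command, never from a script. Its arguments are lists of equal length, an entry for each row: "fingers": the gripper command: -1 is fully open, 1 is shut, values between are in proportion; "travel": the shift along the tool's x, y, z in m, a list of three; "dr": the turn, a rotation vector about the tool's x, y, z in degrees, a list of three. In form: {"fingers": [fingers, ...], "travel": [[x, y, z], ...], "dr": [[wx, wy, wz], ...]}. A call has 1 to 8 rows; each row is the pose to reach, as a shift and turn from the pose commanded when the call began, along the tool's axes at that moment; what a row does not reach only later rows make up. A row lasts 1/12 s, in which the tool goes at most 41.7 mm and 7.16 degrees, less where a joint would pass 70% of its speed; a pose out of reach is approached as far as the arm can. A call with a gripper value outside its range is refused whole. The fingers move at their own pace and stop on an object; "squeeze" is the grip in N (left out, the last holds). Time passes only in rows, so rows that repeat a pose let the fingers close. It gives the time, the measured TCP pose, the force, the opening and the grip force at its end, in the units of the state.
- observe(): the state, without advancing time (a new reading comes with each control period).
- read_camera(name): name is "scene" or "top" or "wrist"; returns a dict with "color" (384x512x3 uint8, blue, green, red), "z_map" (384x512 float32, m along the optical axis (not along the pixel's ray), 0 where there is no reading), "fx", "fy", "cx", "cy" (pixels), "R" (3x3) and "t" (3): a world point X has camera coordinates R X + t. Camera axes: x right, y down, z forward; pixel columns grow to the right and rows downward; lengths in m; the calibration is good to about 2 mm. The wrist camera is an equidistant fisheye: a pixel r from the principal point sees the ray r / f radians off the axis. A picture is of the moment at which its call begins.
- hand_in(): hands the job in; it is judged then, once.
The state is a dict: "time": time; "qpos": joint angles; "qvel": joint speeds; "joint_efforts": joint torques, N m; "tool_pos": TCP position; "tool_rot": TCP orientation; "contact_force": force on the tool from outside, world axes, zero at the start; "torque": the same for the moment, N m; "opening": finger opening in m; "grip_force": force on a finger pad.
Only numpy, scipy, OpenCV 4.12 (cv2) and the standard library are available. Lean on these libraries where they do the work, as an engineer would, in place of code of your own. Each camera call takes 0.05 s, during which the arm holds its last target. There are 200 camera calls.

### The job

Hang the plywood bin on the free stretch of the tool rack's wooden cleat: tilt it back so that the angled strip behind it goes over the cleat, and let it settle down until it is locked fully home against the rack. Put the loose double open-ended spanner from the bench into that bin so that it lies flat on the bin's floor. Set both down without dropping them, and do not push the other things on the bench out of their places.

Things in the scene. Friction and masses are not known exactly. Their poses are not given: they have to be found in the camera images.
- cleat: Wooden cleat on the rack's leaning board, 500 mm long, 35 high, 18 thick. Its top is bevelled 45 degrees: the front edge is highest, the bevel falls 18 mm towards the board, making a V groove. Origin: mid length of the front top edge, 150 mm above the bench. x points squarely into the board (board face at x = +18 mm; open side -x), y runs level along the cleat, z up along the board.
- rack: The bolted-down rack: grey-painted board 500 mm long leaning back 12 degrees from vertical, its top 105 mm above the cleat's edge along the slope. Origin on the bench where the board's face meets it, at mid length; z vertical, x to the rear, y along the board. Its foot plank, 18 mm thick, reaches 50 mm in front of the origin. Below the cleat the board's face is bare.
- bin: Open plywood bin to hang, 0.45 kg, standing on the bench. Origin: centre of the tray's underside; x to its rear, y along its width, z up. Tray 150 mm deep (x -75 to 75), 192 wide; inside 130 x 176, floor 8 thick. Front wall (x -75 to -65) and sides 52 high; front wall can be pinched from above. Back plate x 65 to 75, 120 high. Side cheeks slope up from x = 12 to the back plate.
- bin_hook (a point): Inner corner of the bin's hook, mid width, (75, 0, 88) mm in the bin's frame. The full-width angled strip is behind the back plate: x 75 to 91, top z = 118, its underside bevelled from z = 88 at the plate down to a point at z = 72 at its rear. Hung home, this corner lies on the cleat's front top edge, the strip in the V groove, and the bin's axes are parallel to the cleat's.
- bin_foot (a point): Rear of the spacer strip at the foot of the bin's back plate, mid width: (93, 0, 7) mm in the bin's frame. Spacer 18 mm deep (x 75 to 93), 14 high, full width; hung home it rests on the board below the cleat. With the bin parallel to the board, its strip clears the cleat when the hook is 16 mm above home; over 38 mm, the spacer meets the cleat unless the foot is swung out.
- bin_front (a point): Middle of the top edge of the bin's front wall: (-70, 0, 52) mm in the bin's frame.
- spanner: The steel double open-ended spanner to put away, the only spanner lying on the bench: 150 mm long in x, shaft 18 mm wide in y and 9 mm thick, heads 38 mm wide and 10 mm thick, 0.2 kg. Origin: centre of its underside; z up as it lies flat. Its two ends are alike.
- spanner_board: Plate 110 mm wide with three small spanners, already hanging on the cleat, fixed, about 170 mm from the cleat's middle, at either end. Origin at the rack's foot line, mid width of the plate; axes as the rack's. It stands out at most 60 mm from the board's face.
- driver_block: Block 50 mm wide with two screwdrivers, already hanging on the cleat at the end opposite to the spanner board, fixed. Origin at the rack's foot line, mid width of the block; axes as the rack's. It stands out at most 70 mm from the board's face; its handles reach about 235 mm above the bench. The cleat between it and the spanner board is free.
- hammer: Bystander: hammer with a wooden handle, 260 mm long in x, head 88 mm long across, lying down. Origin under the middle of its length.
- screwdriver: Bystander: black-handled screwdriver, 200 mm long in x, lying down. Origin under the middle of its length.
- flange: Bystander: steel pipe flange 100 mm across, 38 mm high over its hub, lying flat. Origin: centre of its underside.
- grease_tin: Bystander: closed metal tin 68 mm across, 58 mm high. Origin: centre of its underside.
- oil_bottle: Bystander: grey bottle 64 mm across, 150 mm high, upright. Origin: centre of its underside.
- pipe_elbow: Bystander: iron pipe elbow with legs of about 64 mm along its x and y, 56 mm high. Origin: under its corner.
Things that resemble listed ones, but are neither listed nor needed, are in the scene too. Several things have the shape of the spanner; the one meant has the colours described above.

How it is judged:
By the outcome, as a careful person would: the job done as asked, in the order asked, and still so for the second after the job is handed in, with the robot touching nothing.
It also fails if it takes over 62 s, if anything falls off the work surface, if the arm or the gripper's body presses on something with over 40 N, if the wrist force passes 120 N, or if a joint passes its speed limit or range.

## Working session

There is one attempt and no reset: what is moved stays moved. The work goes in short steps, Python scripts to look and compute and a tool call to move; the robot and the scene stay as the last step left them, time stands still between calls to the robot, and variables do not carry over. Pictures are saved under pics/ and viewed, at most 10 in all, crops included, and the job is handed in when it is done.

Besides the shell and the picture viewer there is one more tool, called after ">>>" as name(argument=value, ...), one argument or row to a line, values as JSON. arm_command: Moves the arm, as the interface text tells. Its arguments: {"type":"object","properties":{"fingers":{"type":"array","items":{"type":"number"}},"travel":{"type":"array","items":{"type":"array","items":{"type":"number"}}},"dr":{"type":"array","items":{"type":"array","items":{"type":"number"}}},"squeeze":{"type":"number"}},"required":["fingers","travel","dr"]}

```bash
ls; mkdir -p pics
cat > h.py <<'E'
from cell import *
import numpy as np, cv2
from scipy.spatial.transform import Rotation as Ro
def cloud(c):
    z=c["z_map"];v,u=np.mgrid[:z.shape[0],:z.shape[1]]
    P=np.stack([(u-c["cx"])/c["fx"]*z,(v-c["cy"])/c["fy"]*z,z],-1)
    W=(P-np.array(c["t"]))@np.array(c["R"]); W[z==0]=np.nan
    return W
E
python3 - <<'E'
from h import *
print(observe())
for n in("scene","top"):
    c=read_camera(n); np.save(n+".npy",c,allow_pickle=True); cv2.imwrite(f"pics/{n}.png",cv2.resize(c["color"],(768,576)))
    print(n,c["fx"],c["cx"],c["cy"],c["R"],c["t"])
E
```

```text
pics
{'time': 0.0, 'qpos': array([-1.31198246e+00,  3.42729416e-01,  1.52502262e+00, -1.17381780e-06,
        1.27541199e+00, -1.46043187e-01]), 'qvel': array([-5.29844004e-04,  4.78124470e-04, -4.40910902e-04,  1.13606698e-03,
        4.73126009e-05, -1.97018743e-03]), 'joint_efforts': array([-2.71309573e-04, -4.31241453e+01, -2.44221890e+01,  7.17856502e-02,
        5.59134583e-02, -1.18018629e-04]), 'tool_pos': array([ 0.20668296, -0.4821537 ,  0.22603954]), 'tool_rot': array([-3.14003784e+00, -2.27563166e-04,  4.04857224e-01]), 'contact_force': array([-0.0435395 ,  0.03715197,  0.84787224]), 'torque': array([ 0.01370406, -0.02199336,  0.04418862]), 'grip_force': 0.0, 'opening': 0.09190793373018034}
scene 499.46769085770705 252.3232025951708 189.16836097515034 [[-0.31872321  0.947807    0.00879815]
 [ 0.70865094  0.24444498 -0.66186138]
 [-0.62946752 -0.20471577 -0.74957461]] [ 0.21924669 -0.29562621  2.17476439]
top 378.80604480565984 261.3955762095288 192.3334293608195 [[ 0.02066039 -0.99975989 -0.00730081]
 [-0.99825714 -0.02022448 -0.05544061]
 [ 0.05527965  0.00843351 -0.99843529]] [-0.08055446  0.53043753  1.22501963]
```

View pics/scene.png

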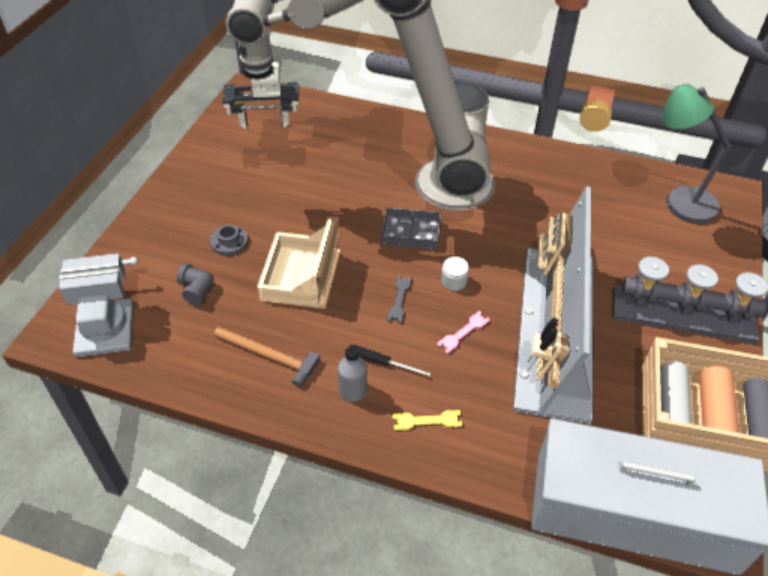

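View pics/top.png

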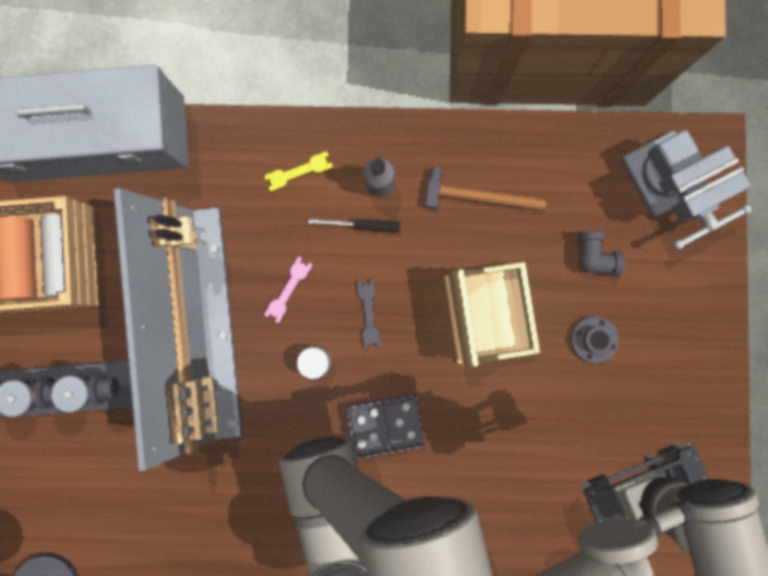

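Top view: bin at about (495,313) with its hook side towards the rack on the left, the steel spanner at (369,313), the spanner board at (195,410) and the driver block at (175,230). The free cleat lies between them.

```bash
cat >> h.py <<'E'
def rect(P):
    (c,s,a)=cv2.minAreaRect((P[:,:2]*1000).astype(np.float32)); return np.round(c,1),np.round(s,1),round(a,2),len(P)
E
python3 - <<'E'
from h import *
for n in("top","scene"):
    c=np.load(n+".npy",allow_pickle=True).item(); W=cloud(c); np.save("W"+n,W)
    X=W.reshape(-1,3); col=c["color"].reshape(-1,3).astype(int)
    b=(X[:,0]>.33)&(X[:,0]<.62)&(X[:,1]>-.42)&(X[:,1]<-.15)
    print(n,"bench z",np.nanmedian(X[b&(X[:,2]<.02)],0))
    for lo,hi in((.112,.128),(.046,.058),(.03,.2)):
        k=b&(X[:,2]>lo)&(X[:,2]<hi); P=X[k]
        print("bin",lo,rect(P),np.percentile(P,[1,50,99],0).round(4).tolist())
    k=(X[:,0]>.38)&(X[:,0]<.58)&(X[:,1]>-.08)&(X[:,1]<.05)&(X[:,2]>.004)&(X[:,2]<.02)&(np.ptp(col,axis=1)<30)
    print("span",rect(X[k]),X[k].mean(0), np.percentile(X[k][:,2],[5,50,95]))
    # board plane: grey points
    k=(X[:,0]>.2)&(X[:,0]<.85)&(X[:,1]>.15)&(X[:,1]<.45)&(X[:,2]>.03)&(X[:,2]<.24)
    g=k&(np.ptp(col,axis=1)<30)&(col.mean(1)>70); P=X[g]
    best=0;rng=np.random.default_rng(0)
    for _ in range(500):
        p=P[rng.choice(len(P),3,False)]; nn=np.cross(p[1]-p[0],p[2]-p[0]); nn/=np.linalg.norm(nn)+1e-12
        if abs(nn[2])>.4: continue
        i=abs((P-p[0])@nn)<.003
        if i.sum()>best: best=i.sum();I=i
    Q=P[I];m=Q.mean(0);nn=np.linalg.svd(Q-m)[2][2]; nn*=np.sign(nn[1])
    print("board n",nn,"tilt",np.degrees(np.arcsin(-nn[2])),"yaw",np.degrees(np.arctan2(nn[1],nn[0])),"m",m,"foot d",nn@m,best)
    k2=k&(X[:,2]>.2); print(" ext",np.percentile(Q,[0.5,99.5],0).round(4).tolist())
    wood=k&(np.ptp(col,axis=1)>45); P=X[wood]; d=(P-m)@nn
    print(" wood", len(P),np.percentile(P,[1,50,99],0).round(3).tolist(),np.percentile(d,[2,25,50,75,98]).round(3))
E
```

```text
top bench z [ 0.47220223 -0.28993834  0.00234888]
bin 0.112 (array([ 470.8, -213.7]), array([191.2,  26.4]), 9.93, 576) [[0.3786, -0.2384, 0.1137], [0.4703, -0.2134, 0.1191], [0.5628, -0.1886, 0.1252]]
bin 0.046 (array([ 486.6, -305.3]), array([192.2, 121.6]), 10.25, 361) [[0.3903, -0.3774, 0.0463], [0.4925, -0.3504, 0.0524], [0.5874, -0.2595, 0.0575]]
bin 0.03 (array([ 482.9, -282.9]), array([191.9, 167.3]), 9.9, 1194) [[0.3788, -0.374, 0.0321], [0.4763, -0.2273, 0.104], [0.5841, -0.1879, 0.1241]]
span (array([476.5, -17.6]), array([148.6,  38.6]), 7.68, 349) [ 0.47662483 -0.01857372  0.01000551] [0.0059709  0.0099895  0.01360779]
board n [-0.13251533  0.96883774 -0.20926804] tilt 12.07946113299292 yaw 97.78845198474578 m [0.46595175 0.3721436  0.16669948] foot d 0.26391613742069897 4708
 ext [[0.2029, 0.3286, 0.0314], [0.8329, 0.4173, 0.2396]]
 wood 1743 [[0.214, 0.281, 0.089], [0.435, 0.339, 0.145], [0.689, 0.388, 0.184]] [-0.067 -0.04  -0.019 -0.017 -0.004]
scene bench z [ 0.50278595 -0.28147166  0.00079572]
bin 0.112 (array([ 476.2, -209.7]), array([196.9,  28.2]), 9.39, 255) [[
[... 153 characters left out ...]
.3879, -0.3715, 0.0461], [0.5229, -0.3231, 0.0502], [0.5945, -0.199, 0.0578]]
bin 0.03 (array([ 485.8, -279.8]), array([203.9, 169.6]), 9.38, 1043) [[0.3816, -0.3694, 0.0308], [0.5105, -0.2295, 0.0638], [0.592, -0.1835, 0.1232]]
span (array([479.3, -15.8]), array([150.1,  37.7]), 7.46, 191) [ 0.48417738 -0.01473794  0.00880733] [0.00444536 0.00854758 0.01411031]
board n [-0.13153463  0.96955516 -0.20654644] tilt 11.920041319273407 yaw 97.72586028784222 m [0.50173018 0.38041739 0.17168819] foot d 0.2673791651665206 1533
 ext [[0.2051, 0.3331, 0.0312], [0.8387, 0.4219, 0.2394]]
 wood 1064 [[0.236, 0.282, 0.076], [0.461, 0.348, 0.143], [0.697, 0.394, 0.184]] [-0.056 -0.032 -0.02  -0.015 -0.003]
```

Run:
```python
from h import *
a=np.radians(97.76); r=np.array([np.cos(a),np.sin(a)]); l=np.array([np.sin(a),-np.cos(a)]) # l ~ +x world (=-rack y)
n3=np.array([r[0]*np.cos(.2094),r[1]*np.cos(.2094),-np.sin(.2094)])
for n in("top","scene"):
    X=np.load("W"+n+".npy").reshape(-1,3); col=np.load(n+".npy",allow_pickle=True).item()["color"].reshape(-1,3).astype(int)
    L=X[:,:2]@l; Rr=X[:,:2]@r; D=X@n3; sp=np.ptp(col,axis=1)
    d0=.2639 if n=="top" else .2674
    k=(abs(D-d0)<.004)&(X[:,2]>.19)&(X[:,2]<.25)&(L>.1)&(L<.85)
    h=np.histogram(L[k],np.arange(.1,.85,.005)); print(n,"top board L",[ (round(h[1][i],3),int(h[0][i])) for i in range(len(h[0])) if h[0][i]>0][::6], L[k].min(),L[k].max())
    k=(D-d0>-.024)&(D-d0<-.004)&(sp>40)&(X[:,2]>.12)&(X[:,2]<.165)&(L>.1)&(L<.85)
    print(" cleat L",np.percentile(L[k],[0,1,99,100]).round(4),"z",np.percentile(X[k,2],[50,90,98]).round(4))
    k=(D-d0>-.08)&(D-d0<-.028)&(X[:,2]>.07)&(L>.2)&(L<.8)
    h=np.histogram(L[k],np.arange(.2,.8,.01)); print(" proud",[ (round(h[1][i],3),int(h[0][i])) for i in range(len(h[0])) if h[0][i]>0])
    k=(D-d0>-.022)&(D-d0<-.012)&(X[:,2]>.13)&(L>.42)&(L<.56)&(sp>30)
    q=X[k]; print(" cleat front edge z: ",np.percentile(q[:,2],[50,90,97]).round(4), "D-d0",np.percentile(D[k]-d0,[10,50,90]).round(4),len(q))
    for nm,m in(("foot",(X[:,2]>.012)&(X[:,2]<.026)&(Rr>.15)&(Rr<.32)&(L>.2)&(L<.85)&(sp<30)),):
        print(nm,np.percentile(L[m],[0.5,99.5]).round(4),np.percentile(Rr[m],[1,99]).round(4),np.median(X[m,2]))
```

```text
top top board L [(np.float64(0.235), 2), (np.float64(0.265), 25), (np.float64(0.295), 27), (np.float64(0.325), 26), (np.float64(0.355), 27), (np.float64(0.385), 26), (np.float64(0.415), 26), (np.float64(0.445), 30), (np.float64(0.475), 26), (np.float64(0.505), 22), (np.float64(0.535), 26), (np.float64(0.565), 26), (np.float64(0.595), 26), (np.float64(0.625), 28), (np.float64(0.655), 24), (np.float64(0.685), 29), (np.float64(0.715), 30)] 0.2396897534903798 0.7402021845879202
 cleat L [0.2409 0.2453 0.7367 0.7394] z [0.1389 0.1481 0.1521]
 proud [(np.float64(0.26), 16), (np.float64(0.27), 65), (np.float64(0.28), 75), (np.float64(0.29), 79), (np.float64(0.3), 67), (np.float64(0.31), 69), (np.float64(0.32), 82), (np.float64(0.33), 75), (np.float64(0.34), 72), (np.float64(0.35), 79), (np.float64(0.36), 85), (np.float64(0.37), 57), (np.float64(0.64), 89), (np.float64(0.65), 110), (np.float64(0.66), 47), (np.float64(0.67), 114), (np.float64(0.68), 87), (np.float64(0.69), 10)]
 cleat front edge z:  [0.1417 0.1494 0.1523] D-d0 [-0.019  -0.0174 -0.0155] 222
foot [0.2423 0.8398] [0.2196 0.2769]
[... 504 characters left out ...]
8115365262923
 cleat L [0.3704 0.3778 0.7442 0.745 ] z [0.1379 0.1487 0.161 ]
 proud [(np.float64(0.26), 1), (np.float64(0.27), 11), (np.float64(0.28), 25), (np.float64(0.29), 36), (np.float64(0.3), 24), (np.float64(0.31), 22), (np.float64(0.32), 34), (np.float64(0.33), 31), (np.float64(0.34), 19), (np.float64(0.35), 33), (np.float64(0.36), 47), (np.float64(0.37), 61), (np.float64(0.38), 17), (np.float64(0.64), 4), (np.float64(0.65), 41), (np.float64(0.66), 87), (np.float64(0.67), 40), (np.float64(0.68), 110), (np.float64(0.69), 134), (np.float64(0.7), 1)]
 cleat front edge z:  [0.1412 0.1486 0.1512] D-d0 [-0.0197 -0.018  -0.0139] 100
foot [0.2508 0.7442] [0.2224 0.3172] 0.016977845160175364
```

```bash
cat >> h.py <<'E'
def wcloud(c):
    z=c["z_map"];v,u=np.mgrid[:z.shape[0],:z.shape[1]]
    x=(u-c["cx"])/c["fx"];y=(v-c["cy"])/c["fy"];th=np.hypot(x,y)+1e-9
    t=np.tan(np.minimum(th,1.4)); P=np.stack([x/th*t*z,y/th*t*z,z],-1)
    W=(P-np.array(c["t"]))@np.array(c["R"]); W[(z==0)|(th>1.35)]=np.nan
    return W
def go(p,R):
    "travel, dr from the pose now to world p (m), R (Rotation)"
    s=observe(); R0=Ro.from_euler("xyz",s["tool_rot"]); 
    print("travel",(R0.inv().apply(np.array(p)-s["tool_pos"])).round(4).tolist(),"dr",np.degrees((R0.inv()*R).as_rotvec()).round(2).tolist(),"t",s["time"],"f",s["contact_force"].round(1))
def down(yaw): return Ro.from_euler("xyz",[180,0,yaw],degrees=True)
E
python3 -c "
from h import *
go([.4985,-.3575,.13],down(9.8))"
```

```text
travel [0.3173, 0.0004, 0.0962] dr [-0.08, -0.0, 13.39] t 0.1 f [-1.4 -0.4 -0. ]
```

>>> arm_command(
  fingers=[-1, -1, -1, -1, -1, -1, -1, -1],
  travel=[
    [0.04, 0, 0],
    [0.08, 0, 0],
    [0.12, 0, 0.01],
    [0.16, 0, 0.025],
    [0.2, 0, 0.045],
    [0.24, 0, 0.065],
    [0.28, 0, 0.085],
    [0.317, 0, 0.096],
  ],
  dr=[
    [0, 0, 2],
    [0, 0, 4],
    [0, 0, 6],
    [0, 0, 8],
    [0, 0, 10],
    [0, 0, 12],
    [0, 0, 13.4],
    [0, 0, 13.4],
  ],
)

```text
time: 0.77
tool_pos: [0.4928, -0.3588, 0.1308]
tool_rot: [-3.14, 0.002, 0.169]
contact_force: [0.9, -1.7, 0.2]
opening: 0.092
grip_force: 0.0
```

>>> arm_command(
  fingers=[-1, -1],
  travel=[
    [0, 0, 0],
    [0, 0, 0],
  ],
  dr=[
    [0, 0, 0],
    [0, 0, 0],
  ],
)

```text
time: 0.93
tool_pos: [0.493, -0.3584, 0.1311]
tool_rot: [-3.139, 0.002, 0.175]
contact_force: [-0.6, -0.5, -0.1]
opening: 0.0919
grip_force: 0.0
```

Run:
```python
from h import *
c=read_camera("wrist"); np.save("w1.npy",c,allow_pickle=True)
W=wcloud(c); im=c["color"]; cv2.imwrite("pics/w1.png",im)
s=observe(); print(s["time"],s["tool_pos"],np.degrees(s["tool_rot"]),c["fx"])
X=W.reshape(-1,3)
b=(X[:,0]>.35)&(X[:,0]<.65)&(X[:,1]>-.4)&(X[:,1]<-.3)&(X[:,2]>.044)&(X[:,2]<.06)
print(rect(X[b]), np.median(X[b],0))
go([.4985,-.3575,.02],down(9.8))
```

```text
0.9833 [ 0.49210385 -0.35965426  0.13207453] [-1.79932826e+02  8.46898909e-02  9.90060452e+00] 297.3186396354542
(array([ 508.3, -337.5]), array([167.6,  48. ]), 10.19, 2817) [ 0.53620218 -0.35185602  0.05257341]
travel [0.0068, -0.0009, 0.1121] dr [-0.07, 0.08, 0.1] t 0.9833 f [-0.7 -0.   0.9]
```

View pics/w1.png

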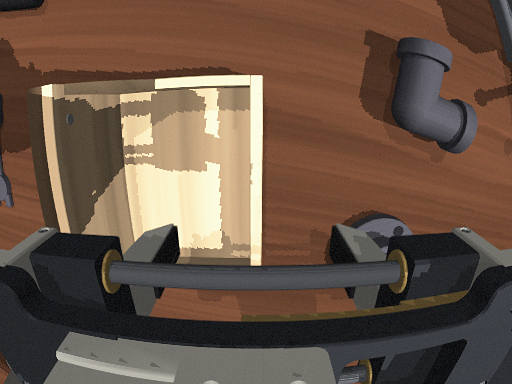

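The wall (column ~257) sits midway between the fingers (170 and 335). The flange at (385,235) is clear of the fingers, so I descend.

>>> arm_command(
  fingers=[-1, -1, -1, -1, -1, -1],
  travel=[
    [0.006, 0, 0.03],
    [0.006, 0, 0.06],
    [0.006, 0, 0.085],
    [0.006, 0, 0.1],
    [0.006, 0, 0.109],
    [0.006, 0, 0.111],
  ],
  dr=[
    [0, 0, 0],
    [0, 0, 0],
    [0, 0, 0],
    [0, 0, 0],
    [0, 0, 0],
    [0, 0, 0],
  ],
)

```text
time: 1.48
tool_pos: [0.4964, -0.3599, 0.021]
tool_rot: [-3.14, 0.001, 0.169]
contact_force: [-0.2, 0.1, 0.8]
opening: 0.0917
grip_force: 0.0
```

>>> arm_command(
  fingers=[-0.5, 0, 0.5, 1, 1, 1, 1, 1],
  travel=[
    [0, 0, 0],
    [0, 0, 0],
    [0, 0, 0],
    [0, 0, 0],
    [0, 0, 0],
    [0, 0, 0],
    [0, 0, 0],
    [0, 0, 0],
  ],
  dr=[
    [0, 0, 0],
    [0, 0, 0],
    [0, 0, 0],
    [0, 0, 0],
    [0, 0, 0],
    [0, 0, 0],
    [0, 0, 0],
    [0, 0, 0],
  ],
  squeeze=50,
)

```text
time: 2.15
tool_pos: [0.498, -0.3593, 0.0221]
tool_rot: [3.141, -0.0, 0.171]
contact_force: [0.4, -0.9, 0.3]
opening: 0.043
grip_force: 0.0
```

>>> arm_command(
  fingers=[1, 1, 1, 1],
  travel=[
    [0, 0, 0],
    [0, 0, 0],
    [0, 0, 0],
    [0, 0, 0],
  ],
  dr=[
    [0, 0, 0],
    [0, 0, 0],
    [0, 0, 0],
    [0, 0, 0],
  ],
)

```text
time: 2.48
tool_pos: [0.498, -0.3593, 0.0219]
tool_rot: [3.142, 0.0, 0.171]
contact_force: [0.2, 0.3, 0.2]
opening: 0.0163
grip_force: 0.0
```

>>> arm_command(
  fingers=[1, 1, 1, 1, 1],
  travel=[
    [0, 0, 0],
    [0, 0, 0],
    [0, 0, 0],
    [0, 0, 0],
    [0, 0, 0],
  ],
  dr=[
    [0, 0, 0],
    [0, 0, 0],
    [0, 0, 0],
    [0, 0, 0],
    [0, 0, 0],
  ],
)

```text
time: 2.9
tool_pos: [0.4979, -0.3592, 0.0219]
tool_rot: [-3.141, 0.0, 0.171]
contact_force: [-0.7, 1.2, -0.8]
opening: 0.0097
grip_force: 50.0
```

>>> arm_command(
  fingers=[1, 1, 1, 1, 1, 1, 1, 1],
  travel=[
    [0, 0, -0.005],
    [0, 0, -0.02],
    [0, 0, -0.04],
    [0, 0, -0.06],
    [0, 0, -0.08],
    [0, 0, -0.1],
    [0, 0, -0.11],
    [0, 0, -0.11],
  ],
  dr=[
    [0, 0, 0],
    [0, 0, 0],
    [0, 0, 0],
    [0, 0, 0],
    [0, 0, 0],
    [0, 0, 0],
    [0, 0, 0],
    [0, 0, 0],
  ],
)

```text
time: 3.57
tool_pos: [0.499, -0.3603, 0.1344]
tool_rot: [3.138, -0.003, 0.171]
contact_force: [0.4, -0.7, -3.8]
opening: 0.0099
grip_force: 50.0
```

Run:
```python
from h import *
c=read_camera("wrist"); W=wcloud(c); cv2.imwrite("pics/w2.png",c["color"])
s=observe(); print(s)
R=Ro.from_euler("xyz",s["tool_rot"]); X=W.reshape(-1,3)
T=R.inv().apply(np.nan_to_num(X,nan=9)-s["tool_pos"])
# bin floor & rim in tool frame: bin x = -70 - y_tool ... ; z_bin = H - z_tool
k=(T[:,1]<-.03)&(T[:,1]>-.11)&(abs(T[:,0])<.085)&(T[:,2]>-.01)&(T[:,2]<.03)
A=np.c_[T[k][:,:2],np.ones(k.sum())]; sol=np.linalg.lstsq(A,T[k,2],rcond=None)[0]; print("floor slope",sol,k.sum())
k=(T[:,1]<.02)&(T[:,1]>-.02)&(T[:,2]>-.045)&(T[:,2]<-.015)&(abs(T[:,0])>.03)&(abs(T[:,0])<.15)
print("wall top",rect(T[k]),np.median(T[k],0))
X2=cloud(read_camera("top")).reshape(-1,3)
k=(X2[:,0]>.33)&(X2[:,0]<.62)&(X2[:,1]>-.26)&(X2[:,1]<-.15)&(X2[:,2]>.2)&(X2[:,2]<.26)
print("strip",rect(X2[k]),X2[k].mean(0),np.percentile(X2[k,2],[5,50,95]))
```

```text
{'time': 3.6167, 'qpos': array([-7.49849702e-01,  5.85285668e-01,  1.39613178e+00, -2.88474446e-04,
        1.15807582e+00,  6.50099204e-01]), 'qvel': array([-0.0004737 ,  0.03228555,  0.0381519 , -0.00042719, -0.01128364,
        0.00016779]), 'joint_efforts': array([ 1.14655467e-01, -5.78505385e+01, -2.52518302e+01,  3.70310750e-01,
        4.12695911e-01,  3.23141820e-02]), 'tool_pos': array([ 0.49825408, -0.35974539,  0.13260199]), 'tool_rot': array([ 3.13976142e+00, -1.06012610e-03,  1.70963822e-01]), 'contact_force': array([-0.4681747 ,  0.46342708, -5.3486058 ]), 'torque': array([-0.40042625,  0.02919931, -0.01892999]), 'grip_force': 50.00367522239685, 'opening': 0.009661663435713966}
floor slope [-0.00290072 -0.00701208  0.01143299] 17188
wall top (array([34.1, -6.4]), array([ 25. , 128.9]), 88.93, 4182) [ 0.07260027 -0.00066383 -0.0326703 ]
strip (array([ 472.2, -219.6]), array([192.4,  39.7]), 8.88, 784) [ 0.47148101 -0.2133112   0.22708237] [0.20922369 0.22856147 0.23249041]
```

View pics/w2.png

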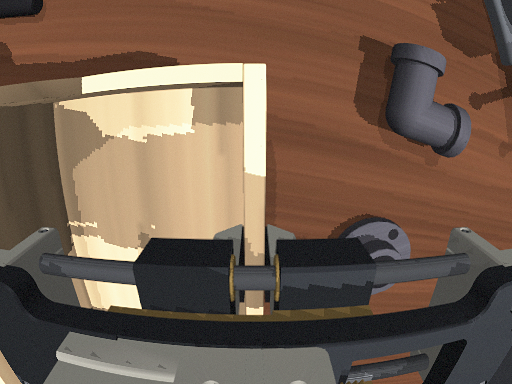

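```bash
cat >> h.py <<'E'
a=np.radians(97.77); r=np.array([np.cos(a),np.sin(a),0]); l=np.array([np.sin(a),-np.cos(a),0]); Z=np.array([0,0,1.]); t=np.radians(12)
bx=r*np.cos(t)-Z*np.sin(t); bz=r*np.sin(t)+Z*np.cos(t); by=np.cross(bz,bx)
HR=Ro.from_matrix(np.c_[-by,-bx,-bz]); HOOK=np.array([.4661,.3494,.150])
def hang(x,z,dy=0):  # TCP for hook at (x,dy,z) mm from home in cleat frame
    return HOOK+bx*(x-145)/1e3+by*dy/1e3+bz*(z-66)/1e3
E
python3 -c "
from h import *
print(hang(-130,40),HR.as_euler('xyz',degrees=True))
go(hang(-130,40),HR)"
```

```text
[0.5031975  0.077523   0.18174388] [168.     0.     7.77]
travel [0.0797, -0.4294, -0.0504] dr [-12.02, -0.18, 2.02] t 3.6667 f [-0.1  0.2 -4.2]
```

>>> arm_command(
  fingers=[1, 1, 1, 1, 1, 1, 1, 1],
  travel=[
    [0, -0.01, -0.01],
    [0.005, -0.03, -0.025],
    [0.01, -0.06, -0.04],
    [0.015, -0.09, -0.05],
    [0.02, -0.12, -0.05],
    [0.03, -0.15, -0.05],
    [0.04, -0.18, -0.05],
    [0.045, -0.21, -0.05],
  ],
  dr=[
    [0, 0, 0],
    [0, 0, 0],
    [-1, 0, 0],
    [-2, 0, 0],
    [-4, 0, 0],
    [-6, 0, 0],
    [-8, 0, 0],
    [-10, 0, 1],
  ],
)

```text
time: 4.33
tool_pos: [0.5059, -0.1425, 0.1815]
tool_rot: [2.966, -0.001, 0.153]
contact_force: [1.3, 0.1, -4.0]
opening: 0.0096
grip_force: 50.0
```

```bash
python3 -c "
from h import *
go(hang(-130,40),HR)"
```

```text
travel [0.0309, -0.2145, -0.0382] dr [-1.97, -0.25, 0.99] t 4.3333 f [ 1.3  0.1 -4. ]
```

>>> arm_command(
  fingers=[1, 1, 1, 1, 1, 1, 1, 1],
  travel=[
    [0.005, -0.03, -0.005],
    [0.01, -0.06, -0.01],
    [0.015, -0.095, -0.017],
    [0.02, -0.13, -0.023],
    [0.025, -0.165, -0.03],
    [0.03, -0.195, -0.035],
    [0.031, -0.21, -0.038],
    [0.031, -0.2145, -0.038],
  ],
  dr=[
    [0, 0, 0],
    [-1, 0, 0.5],
    [-2, 0, 1],
    [-2, 0, 1],
    [-2, 0, 1],
    [-2, 0, 1],
    [-2, 0, 1],
    [-2, 0, 1],
  ],
)

```text
time: 5.0
tool_pos: [0.5024, 0.0784, 0.1814]
tool_rot: [2.933, -0.002, 0.14]
contact_force: [-0.3, -1.5, -5.0]
opening: 0.01
grip_force: 50.0
```

>>> arm_command(
  fingers=[1, 1, 1],
  travel=[
    [0, 0, 0],
    [0, 0, 0],
    [0, 0, 0],
  ],
  dr=[
    [0, 0, 0],
    [0, 0, 0],
    [0, 0, 0],
  ],
)

```text
time: 5.25
tool_pos: [0.5035, 0.0742, 0.1819]
tool_rot: [2.932, -0.004, 0.135]
contact_force: [0.6, -0.3, -5.3]
opening: 0.0097
grip_force: 50.0
```

Run:
```python
from h import *
c=read_camera("scene"); cv2.imwrite("pics/s2.png",cv2.resize(c["color"][60:300,180:500],(800,600)))
go(hang(-130,40),HR)
go(hang(-40,26),HR)
# strip and board in top camera, cleat frame
X=cloud(read_camera("top")).reshape(-1,3); C=(X-HOOK)@np.c_[bx,by,bz]
s=observe(); R=Ro.from_euler("xyz",s["tool_rot"]); hk=s["tool_pos"]+R.apply([0,-.145,-.066])
print("hook by arm",((hk-HOOK)@np.c_[bx,by,bz]*1000).round(1))
k=(C[:,0]<-.09)&(C[:,0]>-.16)&(abs(C[:,1])<.12)&(C[:,2]>.055)&(C[:,2]<.085)
print("strip top",np.percentile(C[k],[1,50,99],0).round(4).tolist(),k.sum())
k=(abs(C[:,1])<.1)&(C[:,2]>.03)&(C[:,2]<.1)&(C[:,0]>.0)&(C[:,0]<.04); print("board x",np.median(C[k],0))
k=(C[:,0]<.0)&(C[:,0]>-.05)&(C[:,2]>-.05)&(C[:,2]<.05)
for s_ in(1,-1):
    q=C[k&(s_*C[:,1]>.06)&(s_*C[:,1]<.3)&(C[:,0]<-.015)]; print("side",s_,np.percentile(s_*q[:,1],[0,1,3]).round(4),len(q))
```

```text
travel [-0.0001, -0.0034, -0.0005] dr [0.02, -0.23, -0.09] t 5.3 f [ 0.4 -0.2 -3.4]
travel [-0.0003, -0.0934, 0.0135] dr [0.02, -0.23, -0.09] t 5.3 f [ 0.4 -0.2 -3.4]
hook by arm [-1.334e+02 -1.000e-01  3.960e+01]
strip top [[-0.1462, -0.0935, 0.0554], [-0.1362, 0.0586, 0.0691], [-0.1176, 0.0972, 0.074]] 341
board x [0.01854003 0.00125582 0.06711244]Traceback (most recent call last):
  File "<stdin>", line 14, in <module>
    return _quantile_unchecked(
        a, q, axis, out, overwrite_input, method, keepdims, weights)
    return _ureduce(a,
                    func=_quantile_ureduce_func,
    ...<5 lines>...
                    overwrite_input=overwrite_input,
                    method=method)
    r = func(a, **kwargs)
    result = _quantile(arr,
                       quantiles=q,
    ...<2 lines>...
                       out=out,
                       weights=wgt)
    slices_having_nans = np.isnan(arr[-1, ...])
                                  ~~~^^^^^^^^^
IndexError: index -1 is out of bounds for axis 0 with size 0
```

View pics/s2.png

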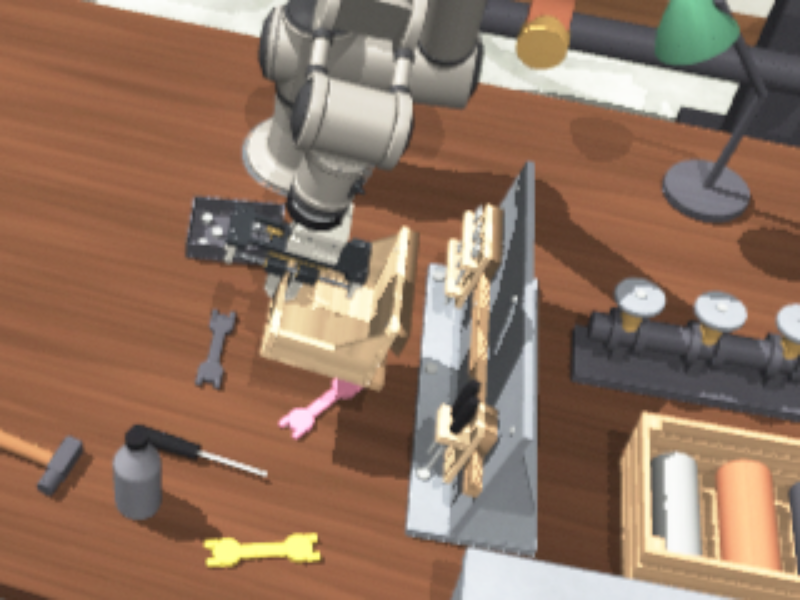

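>>> arm_command(
  fingers=[1, 1, 1, 1, 1, 1],
  travel=[
    [0, -0.02, 0.005],
    [0, -0.045, 0.01],
    [0, -0.07, 0.0135],
    [0, -0.09, 0.0135],
    [0, -0.1, 0.0135],
    [0, -0.1, 0.0135],
  ],
  dr=[
    [0, 0, 0],
    [0, 0, 0],
    [0, 0, 0],
    [0, 0, 0],
    [0, 0, 0],
    [0, 0, 0],
  ],
)

```text
time: 5.85
tool_pos: [0.4909, 0.1703, 0.1477]
tool_rot: [2.932, -0.004, 0.138]
contact_force: [-0.4, -0.3, -4.7]
opening: 0.01
grip_force: 50.0
```

Run:
```python
from h import *
go(hang(-2.5,25),HR); go(hang(-2,3),HR)
# strip vs board via top camera
X=cloud(read_camera("top")).reshape(-1,3); C=(X-HOOK)@np.c_[bx,by,bz]
k=(C[:,0]<.01)&(C[:,0]>-.07)&(abs(C[:,1])<.12)&(C[:,2]>.045)&(C[:,2]<.07)
print("strip top",np.percentile(C[k],[1,50,99],0).round(4).tolist(),k.sum())
```

```text
travel [-0.0003, -0.0288, 0.0011] dr [-0.01, -0.25, 0.06] t 5.85 f [-0.4 -0.3 -4.7]
travel [-0.0004, -0.0293, 0.0231] dr [-0.01, -0.25, 0.06] t 5.85 f [-0.4 -0.3 -4.7]
strip top [[-0.044, -0.0924, 0.0458], [-0.0331, 0.0619, 0.0554], [-0.016, 0.097, 0.061]] 276
```

>>> arm_command(
  fingers=[1, 1, 1, 1, 1, 1],
  travel=[
    [0, -0.008, 0.001],
    [0, -0.016, 0.001],
    [0, -0.022, 0.001],
    [0, -0.026, 0.001],
    [0, -0.0285, 0.001],
    [0, -0.0285, 0.001],
  ],
  dr=[
    [0, -0.2, 0],
    [0, -0.2, 0],
    [0, -0.2, 0],
    [0, -0.2, 0],
    [0, -0.2, 0],
    [0, -0.2, 0],
  ],
)

```text
time: 6.4
tool_pos: [0.4873, 0.1972, 0.1412]
tool_rot: [2.932, -0.001, 0.136]
contact_force: [0.6, -0.1, -3.7]
opening: 0.0096
grip_force: 50.0
```

>>> arm_command(
  fingers=[1, 1, 1, 1, 1, 1],
  travel=[
    [0, 0, 0.004],
    [0, 0, 0.008],
    [0, 0, 0.012],
    [0, 0, 0.015],
    [0, 0, 0.017],
    [0, 0, 0.017],
  ],
  dr=[
    [0, 0, 0],
    [0, 0, 0],
    [0, 0, 0],
    [0, 0, 0],
    [0, 0, 0],
    [0, 0, 0],
  ],
)

```text
time: 6.9
tool_pos: [0.4876, 0.193, 0.124]
tool_rot: [2.932, -0.0, 0.135]
contact_force: [-0.1, -0.6, -4.7]
opening: 0.0092
grip_force: 50.0
```

Run:
```python
from h import *
go(hang(0,0),HR); s=observe(); print(s["torque"])
R=Ro.from_euler("xyz",s["tool_rot"]); hk=s["tool_pos"]+R.apply([0,-.145,-.066])
print("hook by arm",((hk-HOOK)@np.c_[bx,by,bz]*1000).round(1))
```

```text
travel [-0.0002, -0.004, 0.0077] dr [0.02, -0.01, -0.02] t 6.9 f [-0.1 -0.6 -4.7]
[-0.11753437  0.03697616  0.01573872]
hook by arm [-4.  -0.2  7.7]
```

>>> arm_command(
  fingers=[1, 1, 1, 1, 1, 1],
  travel=[
    [0, -0.001, 0.001],
    [0, -0.002, 0.002],
    [0, -0.002, 0.003],
    [0, -0.002, 0.004],
    [0, -0.002, 0.005],
    [0, -0.002, 0.005],
  ],
  dr=[
    [0, 0, 0],
    [0, 0, 0],
    [0, 0, 0],
    [0, 0, 0],
    [0, 0, 0],
    [0, 0, 0],
  ],
)

```text
time: 7.4
tool_pos: [0.4878, 0.1946, 0.1194]
tool_rot: [2.933, -0.002, 0.135]
contact_force: [-0.9, 2.3, -2.2]
opening: 0.01
grip_force: 50.0
```

>>> arm_command(
  fingers=[1, 1, 1, 1],
  travel=[
    [0, -0.0005, 0.001],
    [0, -0.001, 0.0015],
    [0, -0.001, 0.002],
    [0, -0.001, 0.002],
  ],
  dr=[
    [0, 0, 0],
    [0, 0, 0],
    [0, 0, 0],
    [0, 0, 0],
  ],
)

```text
time: 7.73
tool_pos: [0.488, 0.1955, 0.1175]
tool_rot: [2.933, -0.003, 0.136]
contact_force: [-1.3, 5.1, 1.0]
opening: 0.0096
grip_force: 50.0
```

```bash
cat >> h.py <<'E'
def hk():
    s=observe();R=Ro.from_euler("xyz",s["tool_rot"]); k=s["tool_pos"]+R.apply([0,-.145,-.066])
    print("hook by arm",((k-HOOK)@np.c_[bx,by,bz]*1000).round(1),"F cleat",(s["contact_force"]@np.c_[bx,by,bz]).round(1),s["torque"].round(2))
E
python3 -c "
from h import *
go(hang(0,0),HR);hk()"
```

```text
travel [-0.0009, -0.0003, 0.0019] dr [-0.07, -0.15, -0.03] t 7.7333 f [-1.3  5.1  1. ]
hook by arm [-0.4 -0.8  2.1] F cleat [4.9 0.6 2.1] [ 1.09  0.4  -0.12]
```

>>> arm_command(
  fingers=[1, 1, 1, 1],
  travel=[
    [0, -0.001, 0.0005],
    [0, -0.0015, 0.001],
    [0, -0.002, 0.0015],
    [0, -0.002, 0.0015],
  ],
  dr=[
    [0, 0, 0],
    [0, 0, 0],
    [0, 0, 0],
    [0, 0, 0],
  ],
)

```text
time: 8.07
tool_pos: [0.4881, 0.1966, 0.1157]
tool_rot: [2.932, -0.003, 0.136]
contact_force: [0.7, 2.6, 3.4]
opening: 0.0097
grip_force: 50.0
```

```bash
python3 -c "
from h import *
go(hang(0,0),HR);hk()"
```

```text
travel [-0.0011, 0.0011, 0.0004] dr [-0.01, -0.17, -0.02] t 8.0667 f [0.7 2.6 3.4]
hook by arm [ 1.1 -1.   0.4] F cleat [ 1.8 -1.   3.9] [ 0.94  0.25 -0.02]
```

>>> arm_command(
  fingers=[1, 1, 1, 1],
  travel=[
    [0, -0.0003, 0.0005],
    [0, -0.0005, 0.001],
    [0, -0.0005, 0.0015],
    [0, -0.0005, 0.0015],
  ],
  dr=[
    [0, 0, 0],
    [0, 0, 0],
    [0, 0, 0],
    [0, 0, 0],
  ],
)

```text
time: 8.4
tool_pos: [0.4882, 0.1966, 0.1156]
tool_rot: [2.932, -0.004, 0.136]
contact_force: [-2.9, 1.6, 15.6]
opening: 0.0095
grip_force: 50.0
```

```bash
python3 -c "
from h import *
go(hang(0,0),HR);hk()"
```

```text
travel [-0.0012, 0.0011, 0.0003] dr [0.01, -0.22, -0.05] t 8.4 f [-2.9  1.6 15.6]
hook by arm [ 1.1 -1.1  0.2] F cleat [-1.3  2.6 15.6] [ 0.41  0.81 -0.18]
```

>>> arm_command(
  fingers=[1, 1, 1, 1],
  travel=[
    [0, 0, -0.001],
    [0, 0, -0.001],
    [0, 0, -0.001],
    [0, 0, -0.001],
  ],
  dr=[
    [0, 0, 0],
    [0, 0, 0],
    [0, 0, 0],
    [0, 0, 0],
  ],
  squeeze=5,
)

```text
time: 8.73
tool_pos: [0.4881, 0.1966, 0.1154]
tool_rot: [2.932, -0.003, 0.136]
contact_force: [0.3, 1.4, 7.1]
opening: 0.0102
grip_force: 5.0
```

>>> arm_command(
  fingers=[0.7, 0.5, 0.3, 0.3, 0.3, 0.3],
  travel=[
    [0, 0, 0],
    [0, 0, 0],
    [0, 0, 0],
    [0, 0, 0],
    [0, 0, 0],
    [0, 0, 0],
  ],
  dr=[
    [0, 0, 0],
    [0, 0, 0],
    [0, 0, 0],
    [0, 0, 0],
    [0, 0, 0],
    [0, 0, 0],
  ],
)

```text
time: 9.23
tool_pos: [0.4873, 0.1967, 0.1145]
tool_rot: [2.932, -0.001, 0.136]
contact_force: [-0.5, -0.2, 0.1]
opening: 0.0322
grip_force: 0.0
```

>>> arm_command(
  fingers=[0.3, 0.3, 0.3, 0.3, 0.3, 0.3],
  travel=[
    [0, 0, -0.01],
    [0, 0, -0.03],
    [0, 0, -0.06],
    [0, 0, -0.09],
    [0, 0.03, -0.11],
    [0, 0.06, -0.12],
  ],
  dr=[
    [0, 0, 0],
    [0, 0, 0],
    [0, 0, 0],
    [0, 0, 0],
    [0, 0, 0],
    [0, 0, 0],
  ],
)

```text
time: 9.73
tool_pos: [0.4925, 0.1646, 0.2482]
tool_rot: [2.933, -0.006, 0.139]
contact_force: [0.5, 0.4, -1.1]
opening: 0.0323
grip_force: 0.0
```

Run:
```python
from h import *
go([.4785,-.017,.11],down(7.6))
c=read_camera("scene"); cv2.imwrite("pics/s3.png",cv2.resize(c["color"][80:300,200:460],(800,600)))
M=np.c_[bx,by,bz]
for n in("top","scene"):
    C=(cloud(read_camera(n)).reshape(-1,3)-HOOK)@M
    k=(C[:,0]<.0)&(C[:,0]>-.03)&(abs(C[:,1])<.12)&(C[:,2]>.02)&(C[:,2]<.045)
    if k.sum(): print(n,"plate/strip top",np.percentile(C[k],[1,50,99],0).round(4).tolist(),k.sum())
    k=(C[:,0]<-.11)&(C[:,0]>-.17)&(abs(C[:,1])<.12)&(C[:,2]>-.045)&(C[:,2]<-.03)
    if k.sum(): print(n,"front top",np.percentile(C[k],[1,50,99],0).round(4).tolist(),k.sum())
    k=(C[:,0]<-.04)&(C[:,0]>-.13)&(abs(C[:,1])<.07)&(C[:,2]>-.09)&(C[:,2]<-.07)
    if k.sum(): print(n,"floor",np.linalg.lstsq(np.c_[C[k][:,:2],np.ones(k.sum())],C[k][:,2],rcond=None)[0].round(4),np.median(C[k],0).round(4))
```

```text
travel [-0.0399, 0.1455, 0.1718] dr [11.95, -0.39, 0.35] t 9.7333 f [ 0.5  0.4 -1.1]
top plate/strip top [[-0.0121, 0.036, 0.0208], [-0.0087, 0.0667, 0.0319], [-0.0008, 0.0959, 0.0367]] 121
top front top [[-0.1519, -0.0948, -0.0446], [-0.1446, 0.0424, -0.0362], [-0.1122, 0.0962, -0.0317]] 212
top floor [ 0.0151  0.0021 -0.0783] [-0.0854  0.0445 -0.0793]
scene plate/strip top [[-0.0095, -0.1006, 0.0208], [-0.0056, -0.0146, 0.0309], [-0.0001, 0.0901, 0.0366]] 146
scene front top [[-0.1486, -0.1013, -0.0445], [-0.1416, -0.012, -0.0382], [-0.1115, 0.0951, -0.0319]] 195
scene floor [-0.0083 -0.0051 -0.081 ] [-0.0832  0.0062 -0.0803]
```

View pics/s3.png

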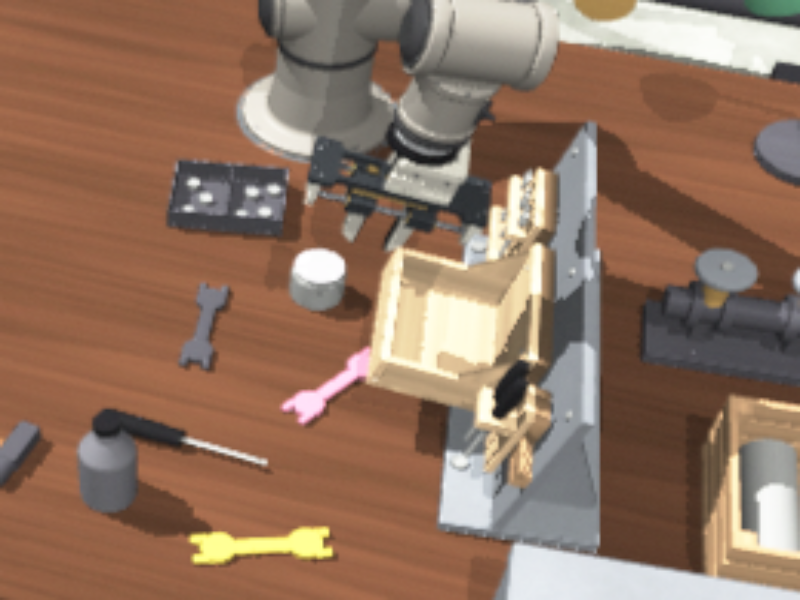

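Checked in the images: the hung bin's floor is at z −80 mm and its front at x −145 mm in the cleat frame, which is exactly home. Next is the spanner.

>>> arm_command(
  fingers=[0, 0, 0, 0, 0, 0, 0, 0],
  travel=[
    [-0.005, 0.02, 0],
    [-0.01, 0.05, 0.005],
    [-0.015, 0.085, 0.015],
    [-0.02, 0.115, 0.04],
    [-0.025, 0.135, 0.075],
    [-0.03, 0.145, 0.11],
    [-0.037, 0.1455, 0.145],
    [-0.04, 0.1455, 0.172],
  ],
  dr=[
    [1, 0, 0],
    [2, 0, 0],
    [4, 0, 0],
    [6, 0, 0],
    [8, 0, 0],
    [10, -0.2, 0.2],
    [12, -0.4, 0.3],
    [12, -0.4, 0.3],
  ],
)

```text
time: 10.55
tool_pos: [0.4749, -0.0195, 0.1039]
tool_rot: [-3.139, 0.008, 0.127]
contact_force: [0.1, 0.1, -1.3]
opening: 0.046
grip_force: 0.0
```

>>> arm_command(
  fingers=[0, 0, 0],
  travel=[
    [0, 0, 0],
    [0, 0, 0],
    [0, 0, 0],
  ],
  dr=[
    [0, 0, 0],
    [0, 0, 0],
    [0, 0, 0],
  ],
)

```text
time: 10.8
tool_pos: [0.4775, -0.0177, 0.1076]
tool_rot: [3.141, 0.003, 0.131]
contact_force: [0.3, -0.2, 0.7]
opening: 0.0456
grip_force: 0.0
```

Run:
```python
from h import *
c=read_camera("wrist"); X=wcloud(c).reshape(-1,3); col=c["color"].reshape(-1,3).astype(int)
cv2.imwrite("pics/w3.png",c["color"])
k=(X[:,0]>.37)&(X[:,0]<.585)&(abs(X[:,1]+.02)<.04)&(X[:,2]<.03)&(np.ptp(col,axis=1)<25)
print(rect(X[k]),X[k].mean(0))
print(observe()["tool_pos"],observe()["opening"]); go([.4785,-.0175,.0025],down(7.6))
```

```text
(array([479.2,  -5.4]), array([147.9,  61.1]), 7.4, 4373) [ 0.4866068  -0.01563912  0.01017234]
[ 0.47787248 -0.01768649  0.10811837] 0.045802877104022824
travel [0.0009, -0.0002, 0.1056] dr [0.05, 0.12, -0.09] t 10.85 f [-0.   0.7  0.6]
```

View pics/w3.png

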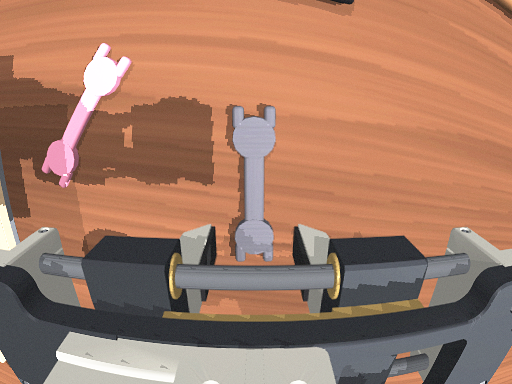

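The steel spanner (column ~254) is centred between the fingers, so I descend and grip it.

>>> arm_command(
  fingers=[0, 0, 0, 0, 0, 0, 0, 0],
  travel=[
    [0.001, 0, 0.03],
    [0.001, 0, 0.06],
    [0.001, 0, 0.08],
    [0.001, 0, 0.092],
    [0.001, 0, 0.1],
    [0.001, 0, 0.103],
    [0.001, 0, 0.105],
    [0.001, 0, 0.105],
  ],
  dr=[
    [0, 0, 0],
    [0, 0, 0],
    [0, 0, 0],
    [0, 0, 0],
    [0, 0, 0],
    [0, 0, 0],
    [0, 0, 0],
    [0, 0, 0],
  ],
)

```text
time: 11.52
tool_pos: [0.4778, -0.0182, 0.0023]
tool_rot: [3.141, 0.003, 0.13]
contact_force: [-0.3, -0.3, -0.2]
opening: 0.0459
grip_force: 0.0
```

>>> arm_command(
  fingers=[0.4, 0.8, 1, 1, 1, 1, 1, 1],
  travel=[
    [0, 0, 0],
    [0, 0, 0],
    [0, 0, 0],
    [0, 0, 0],
    [0, 0, 0],
    [0, 0, 0],
    [0, 0, 0],
    [0, 0, 0],
  ],
  dr=[
    [0, 0, 0],
    [0, 0, 0],
    [0, 0, 0],
    [0, 0, 0],
    [0, 0, 0],
    [0, 0, 0],
    [0, 0, 0],
    [0, 0, 0],
  ],
  squeeze=35,
)

```text
time: 12.18
tool_pos: [0.4771, -0.0185, 0.0018]
tool_rot: [3.141, 0.005, 0.13]
contact_force: [-1.1, 0.9, 4.4]
opening: 0.0177
grip_force: 35.0
```

```bash
cat >> h.py <<'E'
H2=HOOK+.0011*bx-.001*by
def inbin(x,z,y=0): return H2+bx*(x-75)/1e3+by*y/1e3+bz*(z-88)/1e3
PR=Ro.from_rotvec(-np.radians(7)*by)*HR
E
python3 -c "
from h import *
print(PR.as_euler('xyz',degrees=True),inbin(-25.5,130),inbin(-25.5,10))
go([.48,-.018,.2],down(7.77)); go(inbin(-25.5,130),PR)"
```

```text
[175.     0.     7.77] [0.47905514 0.26185212 0.21174862] [0.48242822 0.23713178 0.09437091]
travel [0.002, -0.0, -0.1983] dr [0.01, 0.26, -0.34] t 12.1833 f [-1.1  0.9  4.4]
travel [0.0372, -0.2777, -0.2102] dr [-4.99, 0.28, -0.32] t 12.1833 f [-1.1  0.9  4.4]
```

>>> arm_command(
  fingers=[1, 1, 1, 1, 1, 1, 1, 1],
  travel=[
    [0, 0, -0.008],
    [0, 0, -0.03],
    [0, 0, -0.06],
    [0.005, 0, -0.095],
    [0.01, 0, -0.13],
    [0.015, -0.01, -0.165],
    [0.015, -0.03, -0.195],
    [0.02, -0.06, -0.215],
  ],
  dr=[
    [0, 0, 0],
    [0, 0, 0],
    [0, 0, 0],
    [0, 0, 0],
    [0, 0, 0],
    [-1, 0, 0],
    [-2, 0, 0],
    [-3, 0, 0],
  ],
)

```text
time: 12.85
tool_pos: [0.4905, 0.0428, 0.2198]
tool_rot: [3.087, 0.002, 0.126]
contact_force: [0.8, 0.5, -2.2]
opening: 0.0176
grip_force: 35.0
```

```bash
python3 -c "
from h import *
print(observe()['tool_pos']);go(inbin(-25.5,130),PR)"
```

```text
[0.49048568 0.04278513 0.21977003]
travel [0.0163, -0.2189, -0.004] dr [-1.87, 0.13, -0.51] t 12.85 f [ 0.8  0.5 -2.2]
```

>>> arm_command(
  fingers=[1, 1, 1, 1, 1, 1, 1, 1],
  travel=[
    [0.003, -0.03, -0.005],
    [0.006, -0.065, -0.01],
    [0.009, -0.1, -0.01],
    [0.012, -0.135, -0.01],
    [0.015, -0.17, -0.007],
    [0.016, -0.2, -0.004],
    [0.016, -0.215, -0.004],
    [0.016, -0.219, -0.004],
  ],
  dr=[
    [0, 0, 0],
    [-1, 0, 0],
    [-1.9, 0, -0.5],
    [-1.9, 0, -0.5],
    [-1.9, 0, -0.5],
    [-1.9, 0, -0.5],
    [-1.9, 0, -0.5],
    [-1.9, 0, -0.5],
  ],
)

```text
time: 13.52
tool_pos: [0.4762, 0.2654, 0.208]
tool_rot: [3.056, 0.008, 0.142]
contact_force: [0.5, 0.7, -2.1]
opening: 0.0176
grip_force: 35.0
```

>>> arm_command(
  fingers=[1, 1, 1],
  travel=[
    [0, 0, 0],
    [0, 0, 0],
    [0, 0, 0],
  ],
  dr=[
    [0, 0, 0],
    [0, 0, 0],
    [0, 0, 0],
  ],
)

```text
time: 13.77
tool_pos: [0.4777, 0.2618, 0.209]
tool_rot: [3.056, 0.006, 0.137]
contact_force: [-0.1, 0.0, -2.3]
opening: 0.0175
grip_force: 35.0
```

Run:
```python
from h import *
c=read_camera("wrist"); cv2.imwrite("pics/w4.png",c["color"])
go(inbin(-25.5,130),PR);go(inbin(-25.5,40),PR); go(inbin(-25.5,14),PR)
```

```text
travel [0.0012, 0.0003, -0.0027] dr [-0.08, 0.31, 0.1] t 13.8167 f [-0.  -0.3 -1.8]
travel [0.0017, 0.0114, 0.0866] dr [-0.08, 0.31, 0.1] t 13.8167 f [-0.  -0.3 -1.8]
travel [0.0018, 0.0146, 0.1124] dr [-0.08, 0.31, 0.1] t 13.8167 f [-0.  -0.3 -1.8]
```

View pics/w4.png

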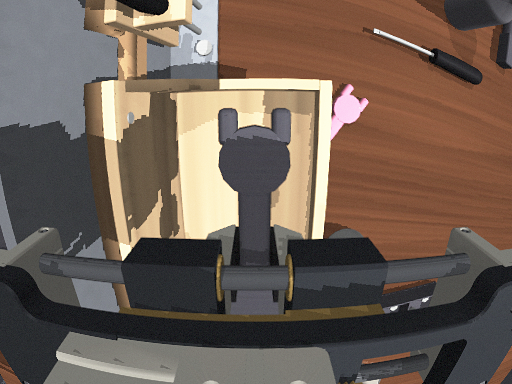

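The spanner is above the bin's opening, between the front wall (column 322) and the back plate (column 115), with its far end (row ~108) clear of the side wall (row ~85).

>>> arm_command(
  fingers=[1, 1, 1, 1, 1, 1],
  travel=[
    [0.001, 0.003, 0.02],
    [0.0015, 0.006, 0.045],
    [0.0015, 0.009, 0.068],
    [0.0015, 0.011, 0.082],
    [0.0015, 0.0115, 0.087],
    [0.0015, 0.0115, 0.087],
  ],
  dr=[
    [0, 0, 0],
    [0, 0.3, 0],
    [0, 0.3, 0],
    [0, 0.3, 0],
    [0, 0.3, 0],
    [0, 0.3, 0],
  ],
)

```text
time: 14.32
tool_pos: [0.4809, 0.2432, 0.1223]
tool_rot: [3.055, 0.003, 0.137]
contact_force: [0.2, 0.1, -1.9]
opening: 0.0174
grip_force: 35.0
```

Run:
```python
from h import *
go(inbin(-25.5,10),PR)
c=read_camera("wrist"); s=observe(); X=wcloud(c).reshape(-1,3)
B=(np.nan_to_num(X,nan=9)-inbin(0,0))@np.c_[bx,by,bz]*1e3
k=(abs(B[:,1])<86)&(B[:,2]<80)&(B[:,2]>40)&(abs(B[:,0]+70)<20); print("front wall x",np.percentile(B[k][:,0],[2,50,98]).round(1),"z",np.percentile(B[k][:,2],[50,90]).round(1))
k=(abs(B[:,1])<86)&(B[:,2]<15)&(B[:,2]>0)&(B[:,0]>0)&(B[:,0]<55); print("floor",np.median(B[k],0).round(1),k.sum())
k=(abs(B[:,1])<80)&(abs(B[:,1])>45)&(B[:,2]>25)&(B[:,2]<60)&(abs(B[:,0]+25)<25); q=B[k]; print("spanner",np.median(q,0).round(1),k.sum(), np.percentile(q[:,0],[2,98]).round(1), np.percentile(q[:,1],[2,98]).round(1))
```

```text
travel [0.0007, 0.0038, 0.0284] dr [-0.07, 0.14, 0.1] t 14.3167 f [ 0.2  0.1 -1.9]
front wall x [-74.3 -68.6 -64.5] z [53.1 54. ]
floor [ 26.9 -39.    9.6] 10287
spanner [-25.9 -58.4  47.5] 4105 [-43.2  -8.4] [-75.7  48.2]
```

>>> arm_command(
  fingers=[1, 1, 1, 1, 1, 1],
  travel=[
    [0.0005, 0.001, 0.008],
    [0.0005, 0.002, 0.015],
    [0.0005, 0.003, 0.02],
    [0.0005, 0.0035, 0.023],
    [0.0005, 0.0035, 0.0245],
    [0.0005, 0.0035, 0.0245],
  ],
  dr=[
    [0, 0, 0],
    [0, 0, 0],
    [0, 0, 0],
    [0, 0, 0],
    [0, 0, 0],
    [0, 0, 0],
  ],
)

```text
time: 14.87
tool_pos: [0.4823, 0.2389, 0.0987]
tool_rot: [3.056, 0.001, 0.139]
contact_force: [1.0, 0.2, -2.9]
opening: 0.0176
grip_force: 35.0
```

>>> arm_command(
  fingers=[1, 1, 1, 1],
  travel=[
    [0, 0, 0.0005],
    [0, 0, 0.001],
    [0, 0, 0.0015],
    [0, 0, 0.0015],
  ],
  dr=[
    [0, 0, 0],
    [0, 0, 0],
    [0, 0, 0],
    [0, 0, 0],
  ],
)

```text
time: 15.2
tool_pos: [0.4825, 0.2388, 0.0976]
tool_rot: [3.056, 0.0, 0.139]
contact_force: [-0.4, -0.4, -2.3]
opening: 0.0174
grip_force: 35.0
```

Run:
```python
from h import *
go(inbin(-25.5,10),PR); s=observe(); print(s["torque"], ((s["tool_pos"]-inbin(0,0))@np.c_[bx,by,bz]*1e3).round(1))
```

```text
travel [-0.0003, 0.0014, 0.0033] dr [-0.1, -0.01, 0.2] t 15.2 f [-0.4 -0.4 -2.3]
[ 0.07899964  0.05467516 -0.01275557] [-24.5  -0.3  13.5]
```

>>> arm_command(
  fingers=[1, 1, 1, 1, 1],
  travel=[
    [0, 0.0003, 0.0005],
    [0, 0.0006, 0.001],
    [0, 0.001, 0.0015],
    [0, 0.001, 0.002],
    [0, 0.001, 0.002],
  ],
  dr=[
    [0, 0, 0],
    [0, 0, 0],
    [0, 0, 0],
    [0, 0, 0],
    [0, 0, 0],
  ],
)

```text
time: 15.62
tool_pos: [0.4827, 0.2382, 0.0965]
tool_rot: [3.057, -0.001, 0.139]
contact_force: [-2.7, 3.1, 4.4]
opening: 0.0173
grip_force: 35.0
```

>>> arm_command(
  fingers=[1, 1, 1],
  travel=[
    [0, 0, 0],
    [0, 0, 0],
    [0, 0, 0],
  ],
  dr=[
    [0, 0, 0],
    [0, 0, 0],
    [0, 0, 0],
  ],
  squeeze=3,
)

```text
time: 15.87
tool_pos: [0.4829, 0.2378, 0.0957]
tool_rot: [3.056, -0.0, 0.139]
contact_force: [-0.2, 1.8, -0.2]
opening: 0.0181
grip_force: 3.0
```

>>> arm_command(
  fingers=[0.6, 0.57, 0.55, 0.52, 0.48, 0.46, 0.46, 0.46],
  travel=[
    [0, 0, 0],
    [0, 0, 0],
    [0, 0, 0],
    [0, 0, 0],
    [0, 0, 0],
    [0, 0, 0],
    [0, 0, 0],
    [0, 0, 0],
  ],
  dr=[
    [0, 0, 0],
    [0, 0, 0],
    [0, 0, 0],
    [0, 0, 0],
    [0, 0, 0],
    [0, 0, 0],
    [0, 0, 0],
    [0, 0, 0],
  ],
)

```text
time: 16.53
tool_pos: [0.4827, 0.2376, 0.0956]
tool_rot: [3.056, 0.0, 0.139]
contact_force: [0.0, 0.6, -0.8]
opening: 0.025
grip_force: 0.0
```

```bash
cat > chk.py <<'E'
from h import *
c=read_camera("wrist"); X=wcloud(c).reshape(-1,3); col=c["color"].reshape(-1,3).astype(int)
B=(np.nan_to_num(X,nan=9)-inbin(0,0))@np.c_[bx,by,bz]*1e3
k=(B[:,1]<-40)&(B[:,1]>-80)&(B[:,2]>12)&(B[:,2]<45)&(abs(B[:,0])<60)&(np.ptp(col,axis=1)<25); q=B[k]
print("spanner head top",np.median(q,0).round(1),k.sum(),np.percentile(q,[3,97],0).round(1).tolist(),"slope",np.linalg.lstsq(np.c_[q[:,:2],np.ones(len(q))],q[:,2],rcond=None)[0].round(3))
s=observe();print(s["opening"],s["contact_force"],s["time"])
E
python3 chk.py
```

```text
spanner head top [-25.8 -57.6  19.3] 4418 [[-42.3, -76.1, 17.4], [-8.6, -41.3, 20.5]] slope [2.0000e-03 2.1000e-02 2.0491e+01]
0.024634397132798774 [-0.24422957 -0.55212046 -0.49045526] 16.5833
```

The spanner lies flat (slope ≈ 0, head top about 10 mm above the floor). I retreat along the bin's z.

>>> arm_command(
  fingers=[0.46, 0.46, 0.46, 0.46, 0.46, 0.46, 0.46, 0.46],
  travel=[
    [0, -0.0002, -0.003],
    [0, -0.001, -0.01],
    [0, -0.002, -0.02],
    [0, -0.004, -0.04],
    [0, -0.007, -0.065],
    [0, -0.01, -0.095],
    [0, -0.01, -0.125],
    [0, 0.01, -0.15],
  ],
  dr=[
    [0, 0, 0],
    [0, 0, 0],
    [0, 0, 0],
    [0, 0, 0],
    [0, 0, 0],
    [0, 0, 0],
    [0, 0, 0],
    [0, 0, 0],
  ],
)

```text
time: 17.25
tool_pos: [0.482, 0.2431, 0.249]
tool_rot: [3.058, -0.002, 0.142]
contact_force: [0.9, -0.3, -0.2]
opening: 0.0247
grip_force: 0.0
```

>>> arm_command(
  fingers=[0.46, 0.46, 0.46, 0.46, 0.46, 0.46],
  travel=[
    [0, 0.03, -0.01],
    [0, 0.06, -0.02],
    [0, 0.1, -0.02],
    [0, 0.14, -0.02],
    [0, 0.14, -0.02],
    [0, 0.14, -0.02],
  ],
  dr=[
    [0, 0, 0],
    [0, 0, 0],
    [0, 0, 0],
    [0, 0, 0],
    [0, 0, 0],
    [0, 0, 0],
  ],
)

```text
time: 17.75
tool_pos: [0.5017, 0.1025, 0.2792]
tool_rot: [3.056, -0.002, 0.135]
contact_force: [-0.2, 0.7, -0.4]
opening: 0.0252
grip_force: 0.0
```

Run:
```python
from h import *
c=read_camera("scene"); cv2.imwrite("pics/s5.png",cv2.resize(c["color"][80:320,120:440],(800,600)))
M=np.c_[bx,by,bz]
for n in("top","scene"):
    C=(cloud(read_camera(n)).reshape(-1,3)-HOOK)@M
    k=(C[:,0]<-.07)&(C[:,0]>-.17)&(abs(C[:,1])<.12)&(C[:,2]>-.045)&(C[:,2]<-.03)
    print(n,"front top",np.percentile(C[k],[1,50,99],0).round(4).tolist())
    k=(C[:,0]<-.03)&(C[:,0]>-.07)&(abs(C[:,1])<.07)&(C[:,2]>-.09)&(C[:,2]<-.07)
    print(n,"floor",np.linalg.lstsq(np.c_[C[k][:,:2],np.ones(k.sum())],C[k][:,2],rcond=None)[0].round(4),np.median(C[k],0).round(4))
```

```text
top front top [[-0.1301, 0.0886, -0.0393], [-0.1027, 0.0925, -0.0358], [-0.072, 0.0966, -0.0309]]
top floor [ 0.0013  0.0085 -0.0797] [-0.0503  0.0502 -0.0794]
scene front top [[-0.148, -0.1021, -0.0448], [-0.1379, -0.0186, -0.0383], [-0.0719, 0.0958, -0.0313]]
scene floor [-0.011  -0.0015 -0.0809] [-0.0504  0.0074 -0.0805]
```

View pics/s5.png

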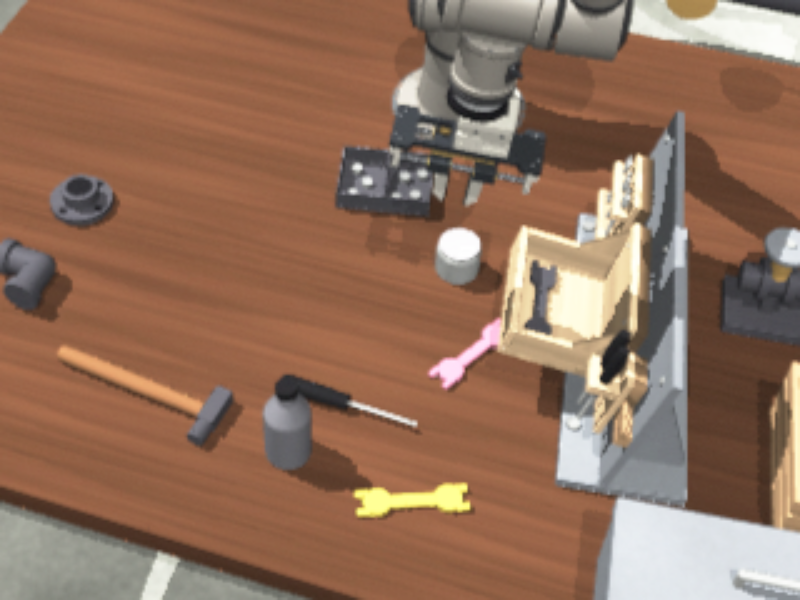

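The bin is home on the cleat (floor still at −80 mm, level with the cleat axes). The spanner lies flat in it at (542,298), and the other things are where they were. Handing in.

```bash
python3 -c "
from cell import *
print(hand_in())"
```

```text
the job is handed in; nothing more can be done
None
```

The bin hangs fully home on the cleat's free stretch with the steel spanner lying flat on its floor, nothing else was disturbed, and the job was handed in at about 18 s (hand-in returned no verdict).

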